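# Fit a circuit card into a bench card frame

### The arm

A 6-joint arm with a two-finger parallel gripper is mounted at the origin on the work surface. World frame = base frame: x ahead of the robot, y to its left, z up, the work surface at z = 0. Lengths are in mm, angles in rad, forces in N, time in s.
With the tool pointing down it reaches from about 275 to 825 mm from the base axis. Payload 5.2 kg.
Tool frame: the origin (TCP) lies between the finger pads; the fingertips stand manip.tip_reach ahead of it and the grasp point (between the pads) lies 11 mm behind it (manip.tip_reach is the distance from the TCP to the fingertips, in mm); z points along the fingers, y is the direction in which the jaws open and shut (so a half turn about z gives the same grasp; the last joint's range is limited). The gripper opens to 93 mm and grips with 3 to 60 N. Pads are 15 mm wide; open, the fingers measure 128 mm over their backs; the gripper's body (75 mm by 188 mm) begins 65 mm behind the grasp point.
Start: joints at [-1.409, 0.259, 1.535, -0, 1.348, -0.203], TCP at [196.24, -513.804, 226.653] pointing down, gripper open.
Joint ranges: [-3.14, 3.14], [-0.91, 2.08], [0.19, 2.58], [-1.22, 4.36], [0.22, 2.71], [-3.12, 3.12]. Speed limits (rad/s): [2.57, 2.57, 3.14, 3.14, 3.14, 3.14].

### API

Orientations are given as a unit quaternion [w, x, y, z].
In Python, from bench import manip, imaging, ticket, nets gives the robot as it stands. The module is installed in compiled form; this text tells all that it offers.
- The arm moves only by the tool drive_tool, never from a script. Its arguments are lists of equal length, an entry for each row: "travel": the shift along the tool's x, y, z in m, a list of three; "spin": the turn about the tool's z in degrees; "hand": the opening, from 0 (shut) to 1 (fully open). A call has 1 to 5 rows; each row is the pose to reach, as a shift and turn from the pose commanded when the call began, along the tool's axes at that moment; what a row does not reach only later rows make up. A row lasts 1/12 s, in which the tool goes at most 41.7 mm and 7.16 degrees, less where a joint would pass 70% of its speed; a pose out of reach is approached as far as the arm can. A call with a gripper value outside its range is refused whole. The fingers move at their own pace and stop on an object; "force" is the grip in N (left out, the last holds). Time passes only in rows, so rows that repeat a pose let the fingers close. It gives the time, the measured TCP pose, the force and the opening at its end, in the units of the state.
- manip.state(): the state, without advancing time (a new reading comes with each control period).
- imaging.grab_frame(name): name is "scene" or "top" or "wrist"; returns a dict with "color" (480x640x3 uint8, red, green, blue), "range_z" (480x640 float32, mm along the optical axis (not along the pixel's ray), 0 where there is no reading), "fx", "fy", "cx", "cy" (pixels), "D" ([k1, k2, p1, p2, k3] as OpenCV has them; the pictures are not rectified), "T" (4x4, takes a point from camera to world coordinates). Camera axes: x right, y up, looking along -z (the intrinsics and any distortion apply to the point x, -y, -z); pixel columns grow to the right and rows downward; lengths in mm; the calibration is good to about 2 mm. A picture is of the moment at which its call begins.
- ticket.close_job(): hands the job in, once; it reports no verdict.
Trained networks look in the newest picture that a camera, given by its name, has taken for a name from the list of things; names that differ only in an ending like _2 or _b are one class to them, and where a whole thing is asked for, a point or a joint stands for the part that bears it (a point fixed in the world has none). Each returns a list of dicts, best first, with "confidence" (0 to 1); they miss things now and then, are a little off and sometimes report something else, mostly with a low value. They report only what shows in the picture. A call takes as long as a camera call. They do not tell look-alikes from the thing itself.
- nets.search_frame(camera, query): "rect" ([left, top, right, bottom] in pixels, round what is visible of it).
- nets.spot_point(camera, query): "centre" ([column, row] in pixels: a listed point, or the origin of a listed thing).
The state is a dict: "time_s": time; "q": joint angles; "qd": joint speeds; "effort": joint torques, N m; "tool_pos": TCP position; "orientation": TCP orientation; "ft_force": force on the tool from outside, world axes, zero at the start; "moment": the same for the moment, N m; "width": finger opening in mm.
Only numpy, scipy, OpenCV 4.12 (cv2) and the standard library are available. Lean on these libraries where they do the work, as an engineer would, in place of code of your own. Each camera call takes 0.05 s, during which the arm holds its last target. There are 200 camera calls.

### The job

Take the circuit card off its wooden rest by its grip, slide it down the two guides of the card frame until it stands lightly on the connector, and let go of it; then swing both ejector levers fully in so that they seat the card home. Go gently - feel for the grooves and do not force the card or the levers - and leave the other things on the bench where they are.

Things in the scene. Friction and masses are not known exactly. Their poses are not given: they have to be found in the camera images.
- card: Circuit card, upright on its rest at the start. Origin: middle of the board's bottom edge; z up, y along the board, x through it. Green board 120 mm long (y), 4 mm thick, 80 mm high; on it an aluminium top bar, 140 x 14 mm, z 80 to 88 mm, overhanging the board 10 mm at each end (two ears). 0.11 to 0.2 kg. It fits either way round.
- card_grip (a point): Centre of the card's black grip block, 103 mm above the card's origin: 36 mm along y, 12 mm thick in x, 30 mm high (card z 88 to 118 mm), standing on the middle of the top bar.
- rest: Wooden rest, 90 x 170 mm, fixed. Origin under its centre, axes like the card's. Two posts with tops at 95 mm, beyond the board's ends, carry only the tips of the ears: the card hangs with its bottom edge 15 mm above the bench. 6 mm stops leave the bar 2 mm of play each side in x. The card lifts straight up.
- rack: Card frame: grey chassis 110 (x) by 200 mm (y), fixed. Origin under its centre, z up, y along the slot, x across it. In it a carrier bears the two white guides, the connector and the levers. The carrier is clamped firmly up to 9 mm to either side (x) of the chassis centre: this pose and the frame's points do not tell where, so the grooves must be felt or looked for.
- guide_mouth (a point): Point on the chassis centre plane, level with the guides' flat tops (z = 102 mm), midway between them. Each guide has an upright groove 6 mm wide (x) for the board's end, flanked by flat cheeks 18 mm wide; groove floors are 123 mm apart (y), with a lead-in at the top. True groove x: within 9 mm of this point.
- connector_top (a point): Point on the chassis centre plane at z = 30 mm, the top of the black connector between the guides. It springs: it yields from about 4 N, then 0.9 N per mm. Card origin 30 mm above the frame's underside = standing lightly on the connector; 25 mm = seated by both levers. Pushed down without the levers, the card springs back up.
- hinge_left (a point): Point of the left (+y) lever's hinge line at the chassis centre plane: y = +83, z = 117 mm in the frame; the hinge line runs along the frame's x.
- hinge_right (a point): The same for the right (-y) lever: y = -83, z = 117 mm.
- lever_left (a joint): Black lever at the +y end, rad: 0 = fully in (stop), 1.4 = fully out. A 45 mm arm ends in a round knob, 12 mm diameter, 16 mm wide (x), centre at y = 83 + 45 sin(q-0.7), z = 117 + 45 cos(q-0.7) mm in the frame. Stiff hinge (0.15 N m), stays where left. Over 1.0 it clears the card; below 0.35 its nose drives the card's ear down, needing up to some 10 N at the knob.
- lever_right (a joint): The mirror-image lever at the -y end: same values, sizes and stiffness; knob centre at y = -(83 + 45 sin(q-0.7)), z = 117 + 45 cos(q-0.7) mm in the frame.
- spool: Bystander: copper spool, 36 mm wide, 28 mm high, upright. Origin under its centre.
- jar: Bystander: amber glass jar, 52 mm wide, 65 mm high. Origin under its centre.
- meter: Bystander: grey hand meter lying flat, 75 x 145 x 34 mm. Origin under its centre.
- driver: Bystander: screwdriver, 170 mm long, lying flat.
- spanner: Bystander: spanner, 150 mm long, lying flat.
- iron_stand: Bystander: red soldering-iron stand, 120 x 70 mm, 63 mm high. Origin under its centre.
- tray: Bystander: blue parts tray, 120 x 100 x 28 mm. Origin under its centre.
There are look-alikes about, which are no part of the job. Several things have the shape of the rack; the one meant has the colours described above.

How it is judged:
By the outcome, as a careful person would: the job done as asked, in the order asked, and still so for the second after the job is handed in, with the robot touching nothing.
It also fails if it takes over 72 s, if anything falls off the work surface, if the arm or the gripper's body presses on something with over 40 N, if the wrist force passes 120 N, or if a joint passes its speed limit or range.

## Working session

There is one attempt and no reset: what is moved stays moved. The work goes in short steps, Python scripts to look and compute and a tool call to move; the robot and the scene stay as the last step left them, time stands still between calls to the robot, and variables do not carry over. Pictures are saved under pics/ and viewed, about 8 in all and at most 12, crops included, and the job is handed in when it is done.

Besides the shell and the picture viewer there is one more tool, called after "Emit:" in YAML: its name, and indented under it one key for each argument. drive_tool: Moves the arm, as the interface text tells. Its arguments: {"type":"object","properties":{"travel":{"type":"array"},"spin":{"type":"array"},"hand":{"type":"array"},"force":{"type":"number"}},"required":["travel","spin","hand"]}

```bash
mkdir -p pics
cat > h.py <<'E'
import numpy as np, cv2
from bench import manip, imaging, ticket, nets
def ray(f,px):
    K=np.array([[f["fx"],0,f["cx"]],[0,f["fy"],f["cy"]],[0,0,1.]])
    u=cv2.undistortPoints(np.array([[px]],float),K,np.array(f["D"],float))[0,0]
    return np.array([u[0],-u[1],-1.])
def at_range(f,px,r=None):
    T=np.array(f["T"])
    if r is None:
        c,w=int(round(px[0])),int(round(px[1])); p=f["range_z"][max(0,w-1):w+2,max(0,c-1):c+2]; p=p[p>0]
        if len(p)==0: return None
        r=np.median(p)
    return T[:3,:3]@(ray(f,px)*r)+T[:3,3]
def at_z(f,px,z):
    T=np.array(f["T"]); d=T[:3,:3]@ray(f,px); return T[:3,3]+d*(z-T[2,3])/d[2]
def cloud(f):
    K=np.array([[f["fx"],0,f["cx"]],[0,f["fy"],f["cy"]],[0,0,1.]])
    g=np.stack(np.meshgrid(np.arange(640),np.arange(480)),-1).reshape(-1,1,2).astype(float)
    u=cv2.undistortPoints(g,K,np.array(f["D"],float))[:,0]; r=f["range_z"].reshape(-1,1)
    T=np.array(f["T"]); P=np.c_[u[:,0],-u[:,1],-np.ones(len(u))]*r
    return (P@T[:3,:3].T+T[:3,3]).reshape(480,640,3)
def proj(f,p):
    T=np.array(f["T"]); q=T[:3,:3].T@(np.array(p,float)-T[:3,3]); q=np.array([[q[0],-q[1],-q[2]]])
    K=np.array([[f["fx"],0,f["cx"]],[0,f["fy"],f["cy"]],[0,0,1.]])
    return cv2.projectPoints(q,np.zeros(3),np.zeros(3),K,np.array(f["D"],float))[0].ravel()
def save(f,n,crop=None,s=1):
    im=f["color"][:,:,::-1]
    if crop: im=im[crop[1]:crop[3],crop[0]:crop[2]]
    cv2.imwrite("pics/"+n,cv2.resize(im,None,fx=s,fy=s,interpolation=cv2.INTER_CUBIC))
E
python3 - <<'E'
from h import *
print("tip",manip.tip_reach, manip.state())
for c in ("top","scene"):
    f=imaging.grab_frame(c); save(f,c+"0.png"); print(c,f["fx"],np.round(f["T"],2).tolist())
    for q in ("card_grip","card","rack","guide_mouth","hinge_left","hinge_right","lever_left","rest"):
        for d in nets.spot_point(c,q)[:4]:
            p=at_range(f,d["centre"]) if 0<=d["centre"][1]<480 else None
            print(q,round(d["confidence"],2),np.round(d["centre"]),None if p is None else p.round())
E
```

```text
tip 8.0 {'time_s': 0.0, 'q': array([-1.40880831e+00,  2.59296164e-01,  1.53607844e+00,  2.94335444e-05,
        1.34799738e+00, -2.02747396e-01]), 'qd': array([-0.00045817,  0.0018962 , -0.00047765,  0.00032351, -0.00015997,
       -0.00071237]), 'effort': array([ 2.42250077e-03, -4.37300348e+01, -2.83999121e+01,  7.18898582e-02,
        4.13602043e-02, -1.60564659e-04]), 'tool_pos': array([ 196.15764891, -513.2633171 ,  225.84476818]), 'orientation': array([-8.89188718e-04,  9.83417249e-01,  1.81355239e-01,  3.24769976e-05]), 'ft_force': array([-0.28947545,  0.03922601, -0.46981079]), 'moment': array([ 0.03253378,  0.04395702, -0.00631223]), 'width': 92.79377911383025}
top 493.69274472299264 [[-0.02, 1.0, -0.08, 396.01], [-1.0, -0.02, -0.01, -15.98], [-0.01, 0.08, 1.0, 1348.08], [0.0, 0.0, 0.0, 1.0]]
card_grip 0.55 [249. 231.] [517. 171. 131.]
card 0.72 [260. 235.] [509. 149. 105.]
rack 0.87 [394. 233.] [ 514. -200.   29.]
rack 0.68 [491. 327.] [ 260. -448.   34.]
guide_mouth 0.69 [396. 227.] [ 531. -210.   19.]
guide_mouth 0.65 [505. 326.] [ 261. -486.   30.]
guide_mouth 0.57 [364. 230.] [ 515. -114.  129.]
hinge_left 0.95 [363. 230.] [ 514. -110.  135.]
hinge_left 0.7 [477. 333.] [ 255. -384.  124.]
hinge_left 0.62 [258. 240.] [506. 167.  12.]
hinge_right 0.86 [542. 326.] [ 269. -540.  130.]
hinge_right 0.73 [433. 223.] [ 526. -282.  138.]Traceback (most recent call last):
  File "<stdin>", line 6, in <module>
ValueError: it knows: card, card_grip, connector_top, driver, guide_mouth, hinge_left, hinge_right, iron_stand, jar, meter, rack, rest, spanner, spool, tray
```

View pics/top0.png

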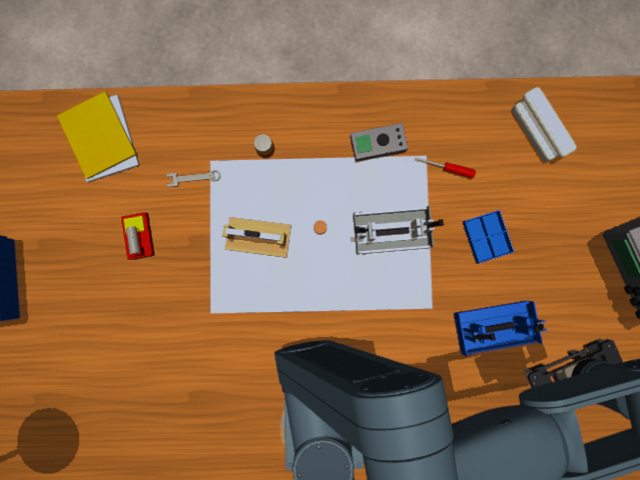

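Run:
```python
from h import *
f=imaging.grab_frame("scene"); save(f,"scene0.png"); print(f["fx"],np.round(f["T"],2).tolist())
```

```text
518.1457305725688 [[-0.52, -0.57, 0.64, 1384.44], [0.85, -0.35, 0.39, 555.0], [0.0, 0.75, 0.67, 999.61], [0.0, 0.0, 0.0, 1.0]]
```

View pics/scene0.png

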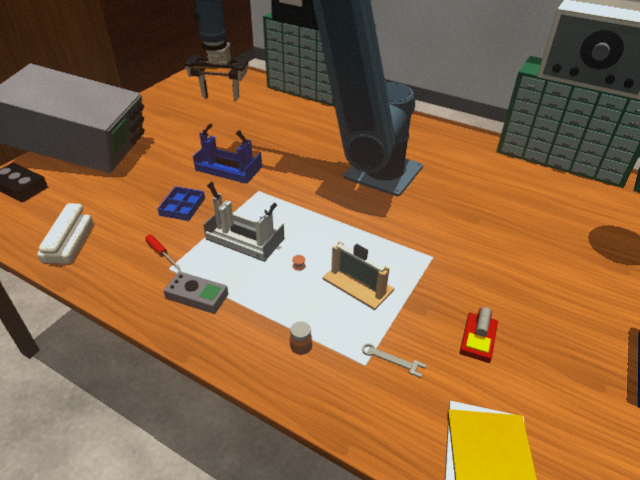

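The grey chassis with white guides at (393,230) fits the rack description. The other rack-shaped thing, at (500,327), is all blue, so it's a look-alike. I'll confirm in a crop and measure both.

Run:
```python
from h import *
f=imaging.grab_frame("top"); save(f,"rack_crop.png",(335,190,460,270),6)
C=cloud(f); Z=C[...,2]
def rect(m,n):
    p=C[m][:,:2].astype(np.float32); r=cv2.minAreaRect(p); print(n,len(p),np.round(r[0],1),np.round(r[1],1),round(r[2],1), "z",Z[m].mean().round(1))
def box(l,t,r,b):
    m=np.zeros((480,640),bool); m[t:b,l:r]=1; return m
R=box(212,205,300,268)
rect(R&(Z>5)&(Z<40),"restbase"); rect(R&(Z>85)&(Z<112),"bar"); rect(R&(Z>122),"grip")
R=box(340,195,436,262)
print(np.histogram(Z[R],bins=np.arange(-5,180,8)))
rect(R&(Z>8)&(Z<60),"chassis"); rect(R&(Z>93)&(Z<108),"guides"); 
m=R&(Z>110); print(np.c_[np.argwhere(m)[:,::-1],C[m]].round(0).tolist()[::3])
g=imaging.grab_frame("wrist"); print(g["fx"],g["fy"]); s=manip.state()
from scipy.spatial.transform import Rotation as Ro
o=s["orientation"]; Rt=Ro.from_quat([*o[1:],o[0]]).as_matrix(); T=np.array(g["T"])
print("cam in tool",(Rt.T@(T[:3,3]-s["tool_pos"])).round(1),(Rt.T@T[:3,:3]).round(2).tolist()); print(Rt.round(3))
```

```text
restbase 2150 [516.9 174.4] [239.9 170.3] 88.8 z 10.1
bar 352 [513.9 166.8] [157.4  29.9] 81.3 z 102.3
grip 100 [463.5  79.7] [233.1  22.1] 60.2 z 412.6
(array([1987, 2148,  872,  164,  451,  130,   50,   86,   61,   16,   29,
         20,   44,  156,   16,   20,   52,   33,   16,   10,   14,   18,
          1]), array([ -5,   3,  11,  19,  27,  35,  43,  51,  59,  67,  75,  83,  91,
        99, 107, 115, 123, 131, 139, 147, 155, 163, 171, 179]))
chassis 2325 [ 530.7 -184.7] [254.4 180.8] 88.8 z 20.9
guides 198 [ 519.7 -195.2] [ 41.7 171.9] 3.7 z 101.8
[[382.0, 195.0, 396.0, -16.0, 1348.0], [354.0, 204.0, 396.0, -16.0, 1348.0], [360.0, 212.0, 396.0, -16.0, 1348.0], [427.0, 220.0, 537.0, -272.0, 121.0], [430.0, 220.0, 536.0, -278.0, 126.0], [372.0, 221.0, 396.0, -16.0, 1348.0], [429.0, 221.0, 534.0, -276.0, 123.0], [434.0, 221.0, 531.0, -284.0, 144.0], [428.0, 222.0, 532.0, -275.0, 117.0], [431.0, 222.0, 531.0, -280.0, 130.0], [434.0, 222.0, 529.0, -285.0, 140.0], [428.0, 223.0, 528.0, -271.0, 135.0], [431.0, 223.0, 528.0, -279.0, 132.0], [434.0, 223.0, 526.0, -283.0, 149.0], [428.0, 
[... 1344 characters left out ...]
2.0], [361.0, 231.0, 510.0, -104.0, 147.0], [364.0, 231.0, 512.0, -113.0, 127.0], [367.0, 231.0, 511.0, -120.0, 133.0], [358.0, 232.0, 506.0, -96.0, 167.0], [361.0, 232.0, 508.0, -104.0, 145.0], [364.0, 232.0, 510.0, -113.0, 128.0], [365.0, 233.0, 508.0, -116.0, 122.0], [363.0, 234.0, 505.0, -111.0, 127.0], [366.0, 234.0, 504.0, -118.0, 130.0], [364.0, 235.0, 502.0, -113.0, 132.0], [366.0, 237.0, 396.0, -16.0, 1348.0], [343.0, 253.0, 396.0, -16.0, 1348.0], [430.0, 258.0, 396.0, -16.0, 1348.0]]
432.7615951929891 432.7615951929891
cam in tool [  83.8    0.2 -158.4] [[0.0, 0.95, 0.3], [1.0, -0.0, -0.0], [-0.0, 0.3, -0.95]]
[[ 0.934  0.357 -0.   ]
 [ 0.357 -0.934  0.   ]
 [ 0.    -0.    -1.   ]]
```

View pics/rack_crop.png

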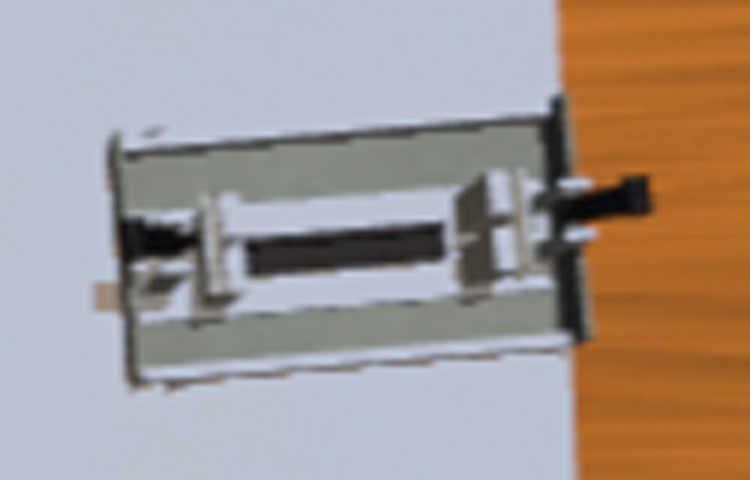

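Confirmed: this is the grey chassis with white guides and black levers. Now moving above the card.

Emit:
drive_tool:
  travel:
    - [0.027,-0.026,-0.003]
    - [0.054,-0.052,-0.006]
    - [0.081,-0.078,-0.009]
    - [0.108,-0.104,-0.012]
    - [0.135,-0.13,-0.015]
  spin: [0,0,0,0,0]
  hand: [1,1,1,1,1]

```text
time_s: 0.92
tool_pos: [276.3, -342.6, 241.8]
orientation: [0.0, 0.983, 0.181, 0.0]
ft_force: [0.1, 0.0, 0.3]
width: 93.2
```

Emit:
drive_tool:
  travel:
    - [0.027,-0.026,-0.003]
    - [0.054,-0.052,-0.006]
    - [0.081,-0.078,-0.009]
    - [0.108,-0.104,-0.012]
    - [0.135,-0.13,-0.015]
  spin: [0,0,0,0,0]
  hand: [1,1,1,1,1]

```text
time_s: 1.33
tool_pos: [356.1, -172.9, 257.1]
orientation: [0.0, 0.983, 0.181, 0.0]
ft_force: [1.0, -0.9, 0.2]
width: 93.1
```

Emit:
drive_tool:
  travel:
    - [0.027,-0.026,0]
    - [0.054,-0.052,0]
    - [0.081,-0.078,0]
    - [0.108,-0.104,0]
    - [0.135,-0.13,0]
  spin: [0,0,0,0,0]
  hand: [1,1,1,1,1]

```text
time_s: 1.75
tool_pos: [435.9, -3.1, 257.0]
orientation: [0.0, 0.983, 0.181, 0.0]
ft_force: [0.8, -0.5, 0.8]
width: 93.1
```

Emit:
drive_tool:
  travel:
    - [0.027,-0.026,0]
    - [0.054,-0.052,0]
    - [0.081,-0.078,0]
    - [0.108,-0.104,0]
    - [0.135,-0.13,0]
  spin: [-6,-12,-18,-24,-30]
  hand: [1,1,1,1,1]

```text
time_s: 2.17
tool_pos: [515.6, 166.7, 256.8]
orientation: [0.0, 0.902, 0.432, 0.0]
ft_force: [0.9, 0.8, -0.1]
width: 93.0
```

Emit:
drive_tool:
  travel:
    - [0,0,0]
    - [0,0,0]
    - [0,0,0]
    - [0,0,0]
    - [0,0,0]
  spin: [-6,-12,-18,-24,-30.4]
  hand: [1,1,1,1,1]

```text
time_s: 2.58
tool_pos: [515.2, 164.9, 256.6]
orientation: [-0.0, 0.757, 0.654, -0.0]
ft_force: [0.5, -0.2, 0.6]
width: 92.9
```

```bash
cat >> h.py <<'E'
from scipy.spatial.transform import Rotation as Ro
def tool():
    s=manip.state(); o=s["orientation"]; R=Ro.from_quat([*o[1:],o[0]]).as_matrix()
    print("t",round(s["time_s"],2),"tcp",s["tool_pos"].round(1),"head",np.degrees(np.arctan2(R[1,0],R[0,0])).round(2),"tz",R[:,2].round(3),"F",s["ft_force"].round(1),"w",round(s["width"],1)); return s,R
def rect(C,m,n):
    p=C[m][:,:2].astype(np.float32); r=cv2.minAreaRect(p); print(n,len(p),np.round(r[0],1),np.round(r[1],1),round(r[2],1),"mean",C[m].mean(0).round(1))
E
python3 - <<'E'
from h import *
tool(); f=imaging.grab_frame("wrist"); save(f,"w1.png"); C=cloud(f);Z=C[...,2];v=f["range_z"]>0
near=v&(abs(C[...,0]-514)<60)&(abs(C[...,1]-167)<90)
rect(C,near&(Z>128)&(Z<140),"griptop"); rect(C,near&(Z>96)&(Z<110),"bar")
for q in("card_grip","rest"):print(q,[(round(d["confidence"],2),np.round(d["centre"])) for d in nets.spot_point("wrist",q)[:2]])
E
```

```text
t 2.58 tcp [515.2 164.9 256.6] head 81.62 tz [-0. -0. -1.] F [ 0.5 -0.2  0.6] w 92.9
griptop 944 [513.3 167.8] [36.3 11.7] 81.7 mean [513.5 168.5 133.3]
bar 3194 [514.1 168.1] [156.5  29.7] 81.4 mean [515.  176.7 102.8]
card_grip [(0.73, array([313., 222.]))]
rest [(0.62, array([320., 192.])), (0.37, array([315., 223.]))]
```

View pics/w1.png

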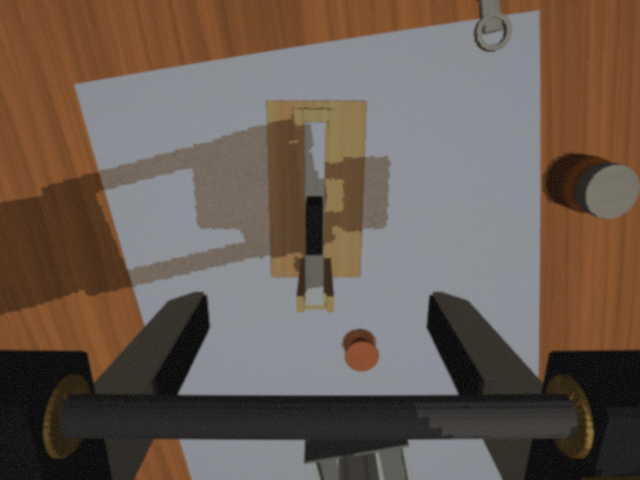

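Emit:
drive_tool:
  travel:
    - [0.001,-0.001,0.03]
    - [0.0026,-0.0023,0.06]
    - [0.0026,-0.0023,0.09]
    - [0.0026,-0.0023,0.115]
    - [0.0026,-0.0023,0.13]
  spin: [0,0,0,0,0]
  hand: [1,0.7,0.7,0.7,0.7]

```text
time_s: 3.15
tool_pos: [511.7, 167.3, 123.9]
orientation: [-0.001, 0.76, 0.65, -0.002]
ft_force: [-0.8, -0.6, 0.1]
width: 70.9
```

Emit:
drive_tool:
  travel:
    - [0,0,0.007]
    - [0,0,0.0135]
    - [0,0,0.0135]
    - [0,0,0.0135]
    - [0,0,0.0135]
  spin: [0,0,0,0,0]
  hand: [0.6,0.45,0.3,0.25,0.2]

```text
time_s: 3.57
tool_pos: [514.3, 167.6, 114.4]
orientation: [0.001, 0.759, 0.651, 0.001]
ft_force: [0.1, 0.4, 0.5]
width: 37.4
```

Emit:
drive_tool:
  travel:
    - [0,0,0]
    - [0,0,0]
    - [0,0,0]
    - [0,0,0]
    - [0,0,0]
  spin: [0,0,0,0,0]
  hand: [0.15,0.1,0.05,0,0]
  force: 30

```text
time_s: 3.98
tool_pos: [513.5, 167.6, 113.5]
orientation: [0.0, 0.759, 0.651, 0.0]
ft_force: [-0.3, 0.6, 3.2]
width: 12.1
```

Emit:
drive_tool:
  travel:
    - [0,0,0]
    - [0,0,0]
    - [0,0,0]
    - [0,0,0]
    - [0,0,0]
  spin: [0,0,0,0,0]
  hand: [0,0,0,0,0]

```text
time_s: 4.4
tool_pos: [513.5, 167.6, 113.5]
orientation: [0.0, 0.759, 0.651, 0.0]
ft_force: [-0.4, -1.1, 5.4]
width: 11.7
```

Emit:
drive_tool:
  travel:
    - [0,0,-0.01]
    - [0,0,-0.025]
    - [0,0,-0.045]
    - [0,0,-0.07]
    - [0,0,-0.1]
  spin: [0,0,0,0,0]
  hand: [0,0,0,0,0]

```text
time_s: 4.82
tool_pos: [512.0, 167.3, 212.8]
orientation: [-0.001, 0.759, 0.651, -0.002]
ft_force: [0.5, 0.3, -1.2]
width: 11.6
```

Emit:
drive_tool:
  travel:
    - [0,0,-0.025]
    - [0,0,-0.05]
    - [0,0,-0.07]
    - [0,0,-0.085]
    - [0,0,-0.09]
  spin: [0,0,0,0,0]
  hand: [0,0,0,0,0]

```text
time_s: 5.23
tool_pos: [514.1, 167.7, 306.0]
orientation: [0.001, 0.759, 0.651, 0.002]
ft_force: [-0.5, 0.0, -1.8]
width: 11.5
```

Emit:
drive_tool:
  travel:
    - [-0.015,-0.001,0]
    - [-0.04,-0.003,0]
    - [-0.065,-0.005,0]
    - [-0.092,-0.007,0]
    - [-0.12,-0.009,0]
  spin: [0,0,0,0,0]
  hand: [0,0,0,0,0]

```text
time_s: 5.65
tool_pos: [485.3, 49.6, 302.1]
orientation: [-0.001, 0.758, 0.652, -0.001]
ft_force: [1.5, -0.2, -0.9]
width: 11.7
```

Emit:
drive_tool:
  travel:
    - [-0.028,-0.002,0]
    - [-0.056,-0.004,0]
    - [-0.084,-0.006,0]
    - [-0.112,-0.008,0]
    - [-0.14,-0.01,0]
  spin: [0,0,0,0,0]
  hand: [0,0,0,0,0]

```text
time_s: 6.07
tool_pos: [454.2, -87.6, 302.3]
orientation: [-0.001, 0.759, 0.651, -0.0]
ft_force: [-0.3, -0.5, -1.8]
width: 11.8
```

Emit:
drive_tool:
  travel:
    - [-0.028,-0.002,0]
    - [-0.056,-0.004,0]
    - [-0.08,-0.006,0]
    - [-0.1,-0.008,0]
    - [-0.11,-0.008,0]
  spin: [-2.5,-5,-7.5,-10,-12.5]
  hand: [0,0,0,0,0]

```text
time_s: 6.48
tool_pos: [429.5, -196.1, 302.1]
orientation: [-0.001, 0.683, 0.73, -0.001]
ft_force: [0.1, 0.7, -2.2]
width: 12.1
```

Emit:
drive_tool:
  travel:
    - [0,0,0]
  spin: [0]
  hand: [0]

```text
time_s: 6.57
tool_pos: [429.8, -195.9, 302.1]
orientation: [-0.001, 0.684, 0.73, -0.0]
ft_force: [0.2, -0.5, -1.4]
width: 12.0
```

Run:
```python
from h import *
tool(); f=imaging.grab_frame("wrist"); save(f,"w2.png"); C=cloud(f);Z=C[...,2];v=f["range_z"]>0; np.save("w2.npy",C); np.save("w2v.npy",v)
near=v&(abs(C[...,0]-519)<75)&(abs(C[...,1]+194)<130)
rect(C,near&(Z>98)&(Z<106),"guides"); rect(C,near&(Z>4)&(Z<60),"chassis"); rect(C,near&(Z>152),"knobs")
for q in("guide_mouth","hinge_left","hinge_right","connector_top"):
  for d in nets.spot_point("wrist",q)[:2]:
    z={"guide_mouth":102,"connector_top":30}.get(q,117); print(q,round(d["confidence"],2),np.round(d["centre"]),at_z(f,d["centre"],z).round(1))
```

```text
t 6.57 tcp [ 429.8 -195.9  302.1] head 93.72 tz [-0.002  0.001 -1.   ] F [ 0.2 -0.5 -1.4] w 12.0
guides 1747 [ 520.2 -195.5] [ 42.9 180.6] 3.6 mean [ 519.3 -195.3  102.1]
chassis 18936 [ 516.2 -181.7] [143.  234.6] 0.3 mean [ 521.5 -196.    20.3]
knobs 20853 [ 486.3 -193.2] [ 83.5 208.5] 3.5 mean [ 461.5 -163.2  385.4]
guide_mouth 0.62 [427. 213.] [ 523.5 -194.2  102. ]
guide_mouth 0.32 [533. 327.] [ 638.4 -295.6  102. ]
hinge_left 0.94 [441. 113.] [ 519.2 -111.9  117. ]
hinge_left 0.69 [107. 390.] [ 242.5 -381.3  117. ]
hinge_right 0.56 [424. 311.] [ 528.8 -278.2  117. ]
connector_top 0.68 [410. 197.] [ 523.6 -194.7   30. ]
```

View pics/w2.png

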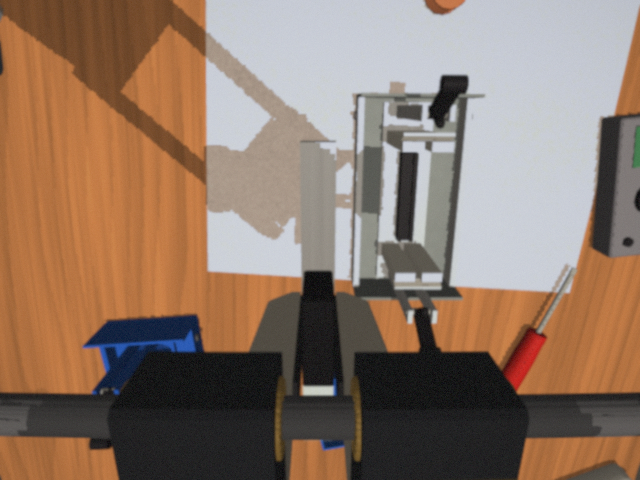

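Run:
```python
from h import *
C=np.load("w2.npy");v=np.load("w2v.npy");Z=C[...,2]
a=np.radians(3.6); ex=np.array([np.cos(a),np.sin(a)]);ey=np.array([-np.sin(a),np.cos(a)])
D=C[...,:2]-np.array([520.2,-195.5]); U=D@ex; V=D@ey
m=v&(abs(U)<30)&(abs(V)<100)&(Z>99)&(Z<105)
for lo in range(-100,100,4):
    k=m&(V>=lo)&(V<lo+4)
    if k.sum()>3: print(lo,k.sum(),"u",np.percentile(U[k],[2,25,50,75,98]).round(1),"z",Z[k].mean().round(1), "gap",np.sort(U[k])[np.argmax(np.diff(np.sort(U[k])))+np.array([0,1])].round(1))
for zl,zh,n in((4,14,"z4"),(25,33,"conn"),(40,60,"z50")):
    k=v&(abs(U)<70)&(abs(V)<108)&(Z>zl)&(Z<zh); print(n,k.sum(),"U",np.percentile(U[k],[.5,50,99.5]).round(1),"V",np.percentile(V[k],[.5,50,99.5]).round(1))
for s in(1,-1):
    k=v&(abs(U)<25)&(V*s>70)&(V*s<125)&(Z>108)&(Z<175); p=np.c_[U[k],V[k],Z[k]]
    print(s,k.sum(),p.mean(0).round(1)); 
    for z in range(108,172,8):
        q=p[(p[:,2]>=z)&(p[:,2]<z+8)]
        if len(q)>3: print("  z",z,len(q),"U",q[:,0].min().round(1),q[:,0].max().round(1),"V",np.median(q[:,1]).round(1),q[:,1].min().round(1),q[:,1].max().round(1))
D=C[...,:2]-np.array([429.8,-195.9]);U=D@ex;V=D@ey
k=v&(abs(U)<25)&(V>20)&(V<90)&(Z>285)&(Z<298); print("bar z",Z[k].mean().round(1),"U",np.percentile(U[k],[1,99]).round(1),"Vmax",np.percentile(V[k],99.5).round(1)); p=np.c_[U[k],V[k]]
r=np.polyfit(V[k],U[k],1); print("bar slope deg",np.degrees(r[0]).round(2),r)
```

```text
-92 4 u [-12.8 -12.7 -12.7 -12.6 -12.5] z 102.8 gap [-12.8 -12.7]
-88 9 u [-12.6 -12.6   8.4   8.5   8.7] z 101.7 gap [-12.6   8.4]
-84 12 u [-12.8 -12.5   8.3   8.6   8.7] z 101.5 gap [-12.5   8.2]
-80 30 u [-12.7 -10.4   8.2  10.1  11.9] z 101.8 gap [-8.9  8.1]
-72 51 u [-20.1 -11.8  -0.4  10.7  19.4] z 102.7 gap [-3.3 -2. ]
-68 244 u [-20.5 -10.6  -0.4  10.4  20. ] z 102.2 gap [17.2 18. ]
-64 82 u [-21.1 -14.    0.7  10.8  19.9] z 101.8 gap [-3.4 -1.1]
-60 176 u [-21.2 -12.8  -3.8  10.9  20.2] z 102.4 gap [-3.5  2.5]
-56 180 u [-20.9 -12.4   2.8  11.9  20. ] z 102.0 gap [-3.3  2.7]
52 168 u [-20.9 -13.   -4.3  10.   19.7] z 102.3 gap [-3.1  2.5]
56 224 u [-21.  -12.6  -3.3  12.   20.5] z 102.3 gap [-3.1  2.7]
60 122 u [-21.1 -10.5   4.6  12.9  20.3] z 102.2 gap [-1.6  2.8]
64 242 u [-20.8 -11.5  -1.8   8.7  20. ] z 102.4 gap [-10.8 -10. ]
68 52 u [-19.6 -10.3   0.1   9.6  20.2] z 102.6 gap [10.7 12.9]
76 4 u [-12.6 -12.5 -12.5 -12.4 -12.3] z 101.4 gap [-12.5 -12.3]
80 7 u [-12.6 -12.6 -12.5 -12.4 -12.4] z 101.6 gap [-12.6 -12.5]
84 8 u [-12.8 -12.8 -12.4 -12.4 -12.2] z 101.9 gap [
[... 309 characters left out ...]
z 116 121 U -13.4 9.1 V 82.4 78.5 90.2
  z 124 343 U -13.0 12.3 V 84.5 73.9 92.3
  z 132 190 U -6.5 5.5 V 87.2 74.0 97.1
  z 140 124 U -6.8 5.5 V 92.3 89.6 99.5
  z 148 113 U -8.8 5.5 V 96.1 93.5 107.5
  z 156 458 U -8.8 8.2 V 102.7 97.1 108.6
  z 164 65 U -9.0 7.6 V 102.7 99.5 105.8
-1 1069 [ -1.1 -86.7 135.9]
  z 108 64 U -12.9 12.4 V -78.9 -90.6 -77.6
  z 116 144 U -13.4 12.6 V -80.9 -90.4 -77.2
  z 124 279 U -13.1 12.6 V -83.5 -91.6 -72.6
  z 132 180 U -6.3 6.2 V -86.4 -95.2 -72.7
  z 140 144 U -6.3 6.0 V -90.3 -98.8 -87.4
  z 148 146 U -8.1 6.1 V -93.7 -99.9 -90.9
  z 156 112 U -8.0 7.9 V -94.7 -97.9 -93.5
bar z 291.9 U [-6.5  7.2] Vmax 70.0
bar slope deg -0.17 [-0.00291965  0.51605304]
```

Emit:
drive_tool:
  travel:
    - [-0.001,0.018,0]
    - [-0.002,0.038,0]
    - [-0.004,0.06,0]
    - [-0.005,0.08,0]
    - [-0.0055,0.0894,0]
  spin: [0,0,0,0,0]
  hand: [0,0,0,0,0]

```text
time_s: 7.23
tool_pos: [522.3, -192.5, 302.8]
orientation: [0.0, 0.683, 0.731, 0.0]
ft_force: [0.3, -0.3, -1.5]
width: 11.7
```

Emit:
drive_tool:
  travel:
    - [0,0,0.02]
    - [0,0,0.045]
    - [0,0,0.07]
    - [0,0,0.088]
    - [0,0,0.095]
  spin: [0,0,0,0,0]
  hand: [0,0,0,0,0]

```text
time_s: 7.65
tool_pos: [518.5, -192.0, 205.1]
orientation: [-0.003, 0.683, 0.73, -0.001]
ft_force: [0.8, -0.1, -1.8]
width: 11.7
```

Emit:
drive_tool:
  travel:
    - [0,0,0]
    - [0,0,0]
  spin: [0,0]
  hand: [0,0]

```text
time_s: 7.82
tool_pos: [520.4, -193.5, 208.8]
orientation: [0.0, 0.683, 0.73, 0.0]
ft_force: [0.7, 0.8, -1.0]
width: 11.7
```

Run:
```python
from h import *
s,R=tool(); f=imaging.grab_frame("wrist"); save(f,"w3.png",(160,0,560,300),2); C=cloud(f);Z=C[...,2];v=f["range_z"]>0
a=np.radians(3.6); ex=np.array([np.cos(a),np.sin(a)]);ey=np.array([-np.sin(a),np.cos(a)])
D=C[...,:2]-np.array([520.2,-195.5]); U=D@ex; V=D@ey
k=v&(abs(U)<25)&(V>20)&(V<90)&(Z>180)&(Z<205); print("bar z",Z[k].mean().round(1),"U",np.percentile(U[k],[1,99]).round(1),"Vmax",np.percentile(V[k],99.5).round(1))
m=v&(abs(U)<30)&(abs(V)<100)&(Z>99)&(Z<105)
for lo in range(-76,80,4):
    k=m&(V>=lo)&(V<lo+4)
    if k.sum()>5: print(lo,k.sum(),"u",np.percentile(U[k],[1,50,99]).round(1),"gap",np.sort(U[k])[np.argmax(np.diff(np.sort(U[k])))+np.array([0,1])].round(1))
k=m&(V>40); print("leftguide V",np.percentile(V[k],[1,99]))
```

```text
t 7.82 tcp [ 520.4 -193.5  208.8] head 93.82 tz [ 0. -0. -1.] F [ 0.7  0.8 -1. ] w 11.7
bar z 198.7 U [-6.2  7.5] Vmax 72.0
52 183 u [-20.8 -11.8  20.3] gap [-10.5  11.9]
56 218 u [-21.4 -11.   20.3] gap [-10.5  11.8]
60 108 u [-21.4 -11.1  20.2] gap [-10.4  11.8]
64 408 u [-21.1  -0.3  20.5] gap [0.9 1.5]
68 57 u [-20.9  -4.4  12.5] gap [-3.9 -2.7]
leftguide V [52.89278898 68.44775438]
```

View pics/w3.png

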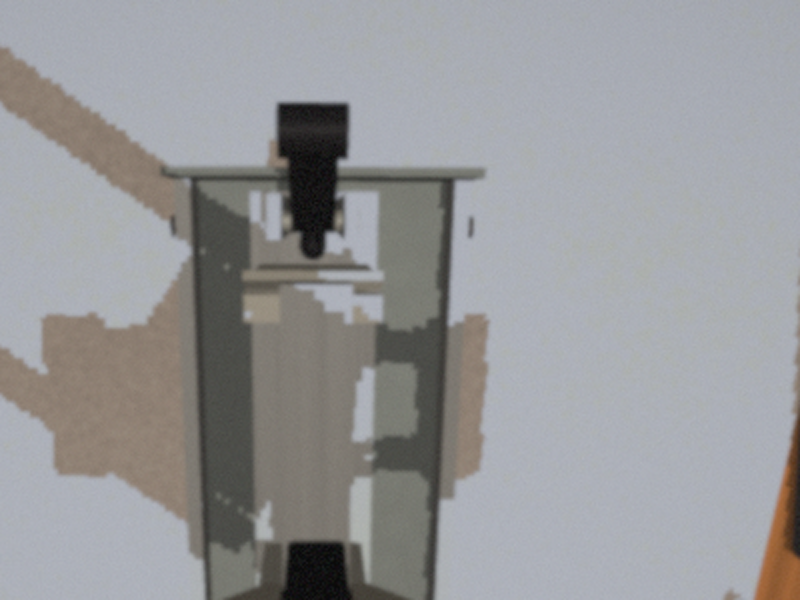

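Run:
```python
from h import *
C=np.load("w2.npy");v=np.load("w2v.npy");Z=C[...,2]
a=np.radians(3.6); ex=np.array([np.cos(a),np.sin(a)]);ey=np.array([-np.sin(a),np.cos(a)])
D=C[...,:2]-np.array([520.2,-195.5]); U=D@ex; V=D@ey
for s in(1,-1):
    k=v&(abs(U)>5)&(abs(U)<19)&(V*s>45)&(V*s<78)&(Z>100)&(Z<104.5); print(s,np.percentile(V[k]*s,[0,1,5,50,95,99,100]).round(1))
```

```text
1 [53.3 53.5 53.7 59.8 68.  68.7 68.8]
-1 [52.7 52.8 53.1 59.7 68.4 68.8 69.2]
```

Emit:
drive_tool:
  travel:
    - [-0.001,-0.0005,0]
    - [-0.002,-0.001,0]
    - [-0.002,-0.001,0]
    - [-0.002,-0.001,0]
    - [-0.002,-0.001,0]
  spin: [0,0,0,0,0]
  hand: [0,0,0,0,0]

```text
time_s: 8.28
tool_pos: [519.4, -195.9, 208.5]
orientation: [0.0, 0.683, 0.73, 0.0]
ft_force: [-0.1, -0.7, -0.9]
width: 11.4
```

Emit:
drive_tool:
  travel:
    - [0.0005,0,0.002]
    - [0.0005,0,0.004]
    - [0.0005,0,0.006]
    - [0.0005,0,0.008]
    - [0.0005,0,0.009]
  spin: [0,0,0,0,0]
  hand: [0,0,0,0,0]

```text
time_s: 8.7
tool_pos: [519.1, -195.1, 198.6]
orientation: [-0.0, 0.683, 0.73, -0.0]
ft_force: [0.3, 0.1, -1.3]
width: 12.2
```

Emit:
drive_tool:
  travel:
    - [0,0,0.001]
    - [0,0,0.002]
    - [0,0,0.003]
    - [0,0,0.003]
    - [0,0,0.003]
  spin: [0,0,0,0,0]
  hand: [0,0,0,0,0]

```text
time_s: 9.12
tool_pos: [519.3, -195.2, 196.1]
orientation: [-0.0, 0.683, 0.73, -0.0]
ft_force: [-0.2, -0.2, -0.7]
width: 11.7
```

Emit:
drive_tool:
  travel:
    - [0,0,0.002]
    - [0,0,0.004]
    - [0,0,0.006]
    - [0,0,0.008]
    - [0,0,0.008]
  spin: [0,0,0,0,0]
  hand: [0,0,0,0,0]

```text
time_s: 9.53
tool_pos: [519.1, -195.1, 187.6]
orientation: [-0.0, 0.683, 0.73, -0.0]
ft_force: [-0.1, 0.6, -2.3]
width: 11.6
```

Emit:
drive_tool:
  travel:
    - [0,0,0.003]
    - [0,0,0.006]
    - [0,0,0.009]
    - [0,0,0.012]
    - [0,0,0.012]
  spin: [0,0,0,0,0]
  hand: [0,0,0,0,0]

```text
time_s: 9.95
tool_pos: [518.9, -195.0, 175.3]
orientation: [-0.001, 0.683, 0.73, -0.0]
ft_force: [-0.2, 0.4, -0.3]
width: 11.7
```

Emit:
drive_tool:
  travel:
    - [0,0,0.004]
    - [0,0,0.008]
    - [0,0,0.012]
    - [0,0,0.016]
    - [0,0,0.018]
  spin: [0,0,0,0,0]
  hand: [0,0,0,0,0]

```text
time_s: 10.37
tool_pos: [519.0, -195.0, 157.3]
orientation: [-0.001, 0.683, 0.73, -0.0]
ft_force: [0.1, 0.0, -2.0]
width: 12.0
```

Emit:
drive_tool:
  travel:
    - [0,0,0.004]
    - [0,0,0.008]
    - [0,0,0.012]
    - [0,0,0.016]
    - [0,0,0.018]
  spin: [0,0,0,0,0]
  hand: [0,0,0,0,0]

```text
time_s: 10.78
tool_pos: [519.1, -195.1, 139.4]
orientation: [-0.0, 0.683, 0.73, -0.0]
ft_force: [0.5, 0.4, -2.0]
width: 11.8
```

Origin is near 41 mm, so about 10.5 mm remains. I'll feel for the connector.

Emit:
drive_tool:
  travel:
    - [0,0,0.003]
    - [0,0,0.005]
    - [0,0,0.007]
    - [0,0,0.008]
    - [0,0,0.008]
  spin: [0,0,0,0,0]
  hand: [0,0,0,0,0]

```text
time_s: 11.2
tool_pos: [519.2, -195.2, 131.9]
orientation: [-0.0, 0.683, 0.73, -0.0]
ft_force: [0.2, 0.3, -0.8]
width: 11.7
```

Emit:
drive_tool:
  travel:
    - [0,0,0.0005]
    - [0,0,0.001]
    - [0,0,0.0015]
    - [0,0,0.0015]
    - [0,0,0.0015]
  spin: [0,0,0,0,0]
  hand: [0,0,0,0,0]

```text
time_s: 11.62
tool_pos: [519.3, -195.2, 130.7]
orientation: [0.0, 0.683, 0.73, 0.0]
ft_force: [-0.1, -0.5, -0.8]
width: 11.7
```

Emit:
drive_tool:
  travel:
    - [0,0,0.0005]
    - [0,0,0.001]
    - [0,0,0.001]
    - [0,0,0.001]
    - [0,0,0.001]
  spin: [0,0,0,0,0]
  hand: [0,0,0,0,0]

```text
time_s: 12.03
tool_pos: [519.3, -195.2, 129.6]
orientation: [-0.0, 0.683, 0.73, 0.0]
ft_force: [-0.2, -0.9, -1.8]
width: 11.8
```

Emit:
drive_tool:
  travel:
    - [0,0,0.0005]
    - [0,0,0.001]
    - [0,0,0.001]
    - [0,0,0.001]
    - [0,0,0.001]
  spin: [0,0,0,0,0]
  hand: [0,0,0,0,0]

```text
time_s: 12.45
tool_pos: [519.3, -195.2, 128.6]
orientation: [-0.0, 0.683, 0.73, -0.0]
ft_force: [-1.2, 0.1, -1.5]
width: 12.0
```

Emit:
drive_tool:
  travel:
    - [0,0,0]
    - [0,0,0]
  spin: [0,0]
  hand: [0,0]

```text
time_s: 12.62
tool_pos: [519.3, -195.2, 128.7]
orientation: [0.0, 0.683, 0.73, 0.0]
ft_force: [-0.5, 0.3, -1.6]
width: 11.6
```

Emit:
drive_tool:
  travel:
    - [0,0,0.0004]
    - [0,0,0.0008]
    - [0,0,0.0008]
    - [0,0,0.0008]
    - [0,0,0.0008]
  spin: [0,0,0,0,0]
  hand: [0,0,0,0,0]

```text
time_s: 13.03
tool_pos: [519.4, -195.3, 128.1]
orientation: [0.0, 0.683, 0.73, 0.0]
ft_force: [-0.6, 0.8, 2.9]
width: 11.5
```

Run:
```python
from h import *
tool(); f=imaging.grab_frame("wrist"); C=cloud(f);Z=C[...,2];v=f["range_z"]>0
a=np.radians(3.6); ex=np.array([np.cos(a),np.sin(a)]);ey=np.array([-np.sin(a),np.cos(a)])
D=C[...,:2]-np.array([520.2,-195.5]); U=D@ex; V=D@ey
k=v&(abs(U)<4)&(V>25)&(V<68)&(Z>95)&(Z<135); print("bar z",k.sum(),np.percentile(Z[k],[5,50,95]).round(1))
k=v&(abs(U)>9)&(abs(U)<19)&(V>54)&(V<68)&(Z>95)&(Z<110); print("guide z",k.sum(),np.percentile(Z[k],[5,50,95]).round(1))
tool()
```

```text
t 13.03 tcp [ 519.4 -195.3  128.1] head 93.8 tz [ 0. -0. -1.] F [-0.6  0.8  2.9] w 11.5
bar z 2130 [116.9 118.  119. ]
guide z 1500 [ 96.8 102.4 103.8]
t 13.08 tcp [ 519.4 -195.3  128.1] head 93.8 tz [ 0. -0. -1.] F [-0.9 -0.4  2.3] w 12.1
```

Connector contact is felt: about 4.5 N, with the bar top at 118, so the origin is at 30 mm. Releasing and backing off.

Emit:
drive_tool:
  travel:
    - [0,0,0]
    - [0,0,0]
    - [0,0,0]
    - [0,0,0]
    - [0,0,0]
  spin: [0,0,0,0,0]
  hand: [0.15,0.25,0.35,0.4,0.4]

```text
time_s: 13.5
tool_pos: [519.3, -195.2, 127.7]
orientation: [-0.0, 0.683, 0.73, 0.0]
ft_force: [-0.2, 0.5, 0.8]
width: 35.4
```

Emit:
drive_tool:
  travel:
    - [0,0,-0.003]
    - [0,0,-0.01]
    - [0,0,-0.025]
    - [0,0,-0.045]
    - [0,0,-0.06]
  spin: [0,0,0,0,0]
  hand: [0.4,0.4,0.4,0.4,0.4]

```text
time_s: 13.92
tool_pos: [519.6, -195.4, 189.7]
orientation: [0.001, 0.683, 0.73, 0.0]
ft_force: [0.4, 0.1, 0.7]
width: 37.5
```

Emit:
drive_tool:
  travel:
    - [0,0,-0.02]
    - [0.02,0,-0.027]
    - [0.05,0,-0.027]
    - [0.08,0,-0.027]
    - [0.105,0,-0.027]
  spin: [0,0,0,0,0]
  hand: [0.4,0.2,0.1,0,0]

```text
time_s: 14.33
tool_pos: [512.2, -89.1, 215.9]
orientation: [0.0, 0.683, 0.73, 0.0]
ft_force: [-0.1, 0.1, 0.3]
width: 15.3
```

Emit:
drive_tool:
  travel:
    - [0.02,0,0]
    - [0.03,0,0]
    - [0.03,0,0]
    - [0.03,0,0]
    - [0.03,0,0]
  spin: [0,0,0,0,0]
  hand: [0,0,0,0,0]

```text
time_s: 14.75
tool_pos: [510.7, -61.6, 215.1]
orientation: [0.0, 0.683, 0.73, -0.0]
ft_force: [-0.7, 0.9, 0.1]
width: 0.5
```

```bash
cat >> h.py <<'E'
O=np.array([520.2,-195.5]); a=np.radians(3.6); ex=np.array([np.cos(a),np.sin(a)]);ey=np.array([-np.sin(a),np.cos(a)])
def uvz(C): D=C[...,:2]-O; return D@ex,D@ey,C[...,2]
def tcp():
    s,R=tool(); d=s["tool_pos"][:2]-O; print("U",(d@ex).round(2),"V",(d@ey).round(2))
def look(n=None,crop=(0,0,640,480),s=1,cam="wrist"):
    f=imaging.grab_frame(cam)
    if n: save(f,n,crop,s)
    C=cloud(f);U,V,Z=uvz(C);v=f["range_z"]>0
    for sg in(1,-1):
        k=v&(abs(U)<7)&(V*sg>25)&(V*sg<69)&(Z>104)&(Z<125)
        if k.sum()>20: print("bar",sg,k.sum(),"z",np.percentile(Z[k],[10,50,90]).round(1))
        k=v&(abs(U+.4)<12)&(V*sg>35)&(V*sg<125)&(Z>140)&(Z<172)
        if k.sum()>20: print("knob",sg,k.sum(),"V",np.percentile(V[k],[1,50,99]).round(1),"z",np.percentile(Z[k],[1,50,99]).round(1),"U",np.percentile(U[k],[1,99]).round(1))
    return f,C
E
python3 - <<'E'
from h import *
tcp(); look("w4.png"); look(cam="top")
E
```

```text
t 14.75 tcp [510.7 -61.6 215.1] head 93.78 tz [ 0.    -0.001 -1.   ] F [-0.7  0.9  0.1] w 0.5
U -1.07 V 134.27
bar 1 95 z [117.5 118.4 119.2]
knob 1 44 V [ 98.8 105.7 109. ] z [155.6 162.8 164.9] U [-0.7 -0.1]
bar -1 56 z [117.9 118.5 119.2]
bar -1 94 z [116.6 119.2 121.6]
knob -1 57 V [-105.5  -95.1  -86.3] z [140.2 162.  168.9] U [-7.7  7.3]
```

View pics/w4.png

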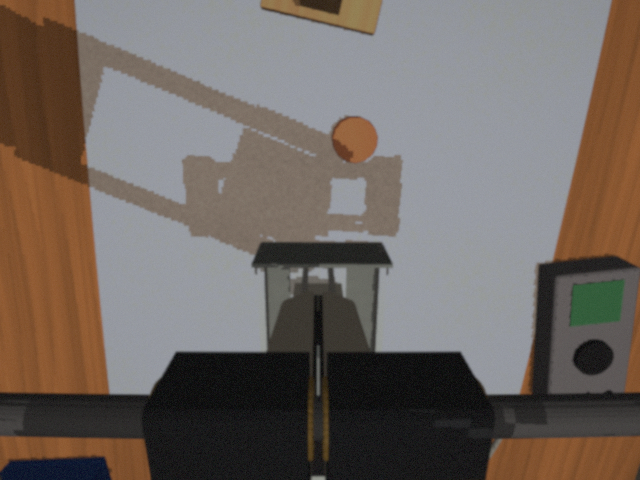

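Emit:
drive_tool:
  travel:
    - [0,0.0006,0.02]
    - [0,0.0006,0.04]
    - [0,0.0006,0.054]
    - [0,0.0006,0.056]
    - [-0.01,0.0006,0.056]
  spin: [0,0,0,0,0]
  hand: [0,0,0,0,0]

```text
time_s: 15.27
tool_pos: [510.8, -70.1, 157.9]
orientation: [-0.001, 0.683, 0.73, -0.0]
ft_force: [-0.4, -0.5, -0.4]
width: 0.2
```

Emit:
drive_tool:
  travel:
    - [-0.003,0,0]
    - [-0.006,0,0]
    - [-0.009,0,0]
    - [-0.012,0,0]
    - [-0.014,0,0]
  spin: [0,0,0,0,0]
  hand: [0,0,0,0,0]

```text
time_s: 15.68
tool_pos: [513.3, -83.7, 160.3]
orientation: [0.0, 0.683, 0.73, 0.001]
ft_force: [0.4, 6.0, 5.8]
width: 0.6
```

Emit:
drive_tool:
  travel:
    - [-0.003,0,0]
    - [-0.006,0,0]
    - [-0.009,0,0]
    - [-0.011,0,0]
    - [-0.013,0,0]
  spin: [0,0,0,0,0]
  hand: [0,0,0,0,0]

```text
time_s: 16.1
tool_pos: [513.9, -97.4, 159.7]
orientation: [0.0, 0.683, 0.73, 0.001]
ft_force: [0.0, 3.3, 2.9]
width: 0.7
```

Emit:
drive_tool:
  travel:
    - [-0.003,0,0]
    - [-0.006,0,0]
    - [-0.009,0,0]
    - [-0.012,0,0.001]
    - [-0.015,0,0.002]
  spin: [0,0,0,0,0]
  hand: [0,0,0,0,0]

```text
time_s: 16.52
tool_pos: [514.6, -112.8, 157.1]
orientation: [0.0, 0.683, 0.73, 0.0]
ft_force: [-1.0, 3.8, 6.6]
width: 0.4
```

Emit:
drive_tool:
  travel:
    - [-0.002,0,0.001]
    - [-0.004,0,0.002]
    - [-0.006,0,0.002]
    - [-0.006,0,0.002]
    - [-0.006,0,0.002]
  spin: [0,0,0,0,0]
  hand: [0,0,0,0,0]

```text
time_s: 16.93
tool_pos: [514.9, -118.6, 154.8]
orientation: [0.0, 0.683, 0.73, -0.0]
ft_force: [0.6, 3.5, 4.2]
width: 0.7
```

Run:
```python
from h import *
tcp(); look(cam="top"); look(cam="scene")
```

```text
t 16.93 tcp [ 514.9 -118.6  154.8] head 93.79 tz [ 0. -0. -1.] F [0.6 3.5 4.2] w 0.7
U -0.46 V 77.03
bar -1 23 z [113.6 116.  118.8]
knob -1 56 V [-105.2  -95.8  -86.5] z [141.4 160.9 168.4] U [-7.8  7.2]
bar 1 67 z [108.1 114.7 117.8]
knob 1 60 V [56.4 84.6 88.9] z [141.6 157.6 171.8] U [-10.5  11.4]
bar -1 61 z [109.2 115.1 118.1]
knob -1 54 V [-104.6  -95.8  -87.4] z [141.6 155.5 166.2] U [-9.3  9. ]
```

Emit:
drive_tool:
  travel:
    - [0.006,0,0]
    - [0.01,0,-0.015]
    - [0.01,0,-0.035]
    - [-0.01,0,-0.06]
    - [-0.05,0,-0.06]
  spin: [0,0,0,0,0]
  hand: [0,0,0,0,0]

```text
time_s: 17.45
tool_pos: [519.8, -166.6, 219.4]
orientation: [0.003, 0.681, 0.732, 0.001]
ft_force: [1.1, -0.3, 0.6]
width: 0.1
```

Emit:
drive_tool:
  travel:
    - [-0.035,0,0]
    - [-0.07,0,0]
    - [-0.105,0,0]
    - [-0.14,0,0]
    - [-0.161,0,0]
  spin: [0,0,0,0,0]
  hand: [0,0,0,0,0]

```text
time_s: 17.87
tool_pos: [528.1, -332.8, 214.0]
orientation: [0.0, 0.684, 0.73, -0.001]
ft_force: [-0.1, -0.3, -1.1]
width: 0.8
```

Emit:
drive_tool:
  travel:
    - [0,0,0]
    - [0,0,0.015]
    - [0,0,0.035]
    - [0,0,0.054]
    - [0,0,0.056]
  spin: [0,0,0,0,0]
  hand: [0,0,0,0,0]

```text
time_s: 18.28
tool_pos: [526.7, -326.7, 154.7]
orientation: [-0.004, 0.683, 0.73, -0.0]
ft_force: [-0.5, -0.1, -0.2]
width: 0.3
```

Run:
```python
from h import *
tcp(); look("w5.png")
```

```text
t 18.28 tcp [ 526.7 -326.7  154.7] head 93.82 tz [-0.006  0.004 -1.   ] F [-0.5 -0.1 -0.2] w 0.3
U -1.74 V -131.3
bar -1 3293 z [115.7 116.5 117.4]
knob -1 3754 V [-124.2 -102.3  -89.2] z [140.7 162.1 171.6] U [-11.8  10.9]
```

View pics/w5.png

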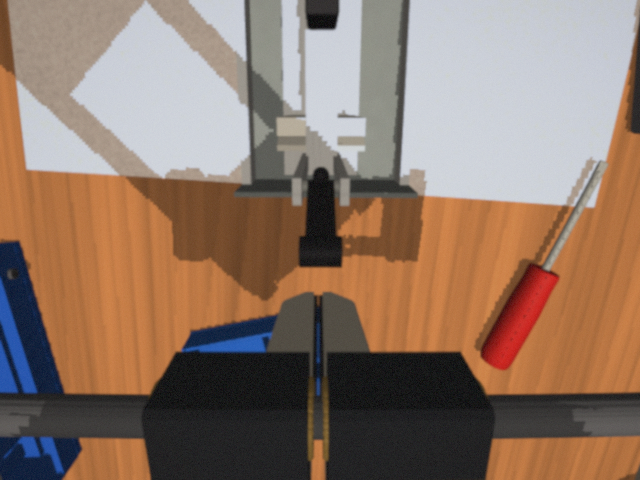

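Emit:
drive_tool:
  travel:
    - [0.004,0.0005,0]
    - [0.008,0.0005,0]
    - [0.012,0.0005,0]
    - [0.015,0.0005,0]
    - [0.018,0.0005,0]
  spin: [0,0,0,0,0]
  hand: [0,0,0,0,0]

```text
time_s: 18.75
tool_pos: [528.5, -310.6, 159.9]
orientation: [0.001, 0.683, 0.73, -0.0]
ft_force: [-0.3, -4.3, 1.5]
width: 0.4
```

Emit:
drive_tool:
  travel:
    - [0.003,0,0]
    - [0.006,0,0]
    - [0.009,0,0]
    - [0.012,0,0]
    - [0.015,0,0]
  spin: [0,0,0,0,0]
  hand: [0,0,0,0,0]

```text
time_s: 19.17
tool_pos: [528.1, -298.0, 160.7]
orientation: [0.003, 0.683, 0.73, -0.001]
ft_force: [0.9, -4.2, 3.2]
width: 0.3
```

Emit:
drive_tool:
  travel:
    - [0.003,0,0]
    - [0.006,0,0]
    - [0.009,0,0]
    - [0.012,0,0.001]
    - [0.015,0,0.002]
  spin: [0,0,0,0,0]
  hand: [0,0,0,0,0]

```text
time_s: 19.58
tool_pos: [526.2, -280.8, 157.0]
orientation: [0.0, 0.683, 0.73, -0.0]
ft_force: [0.4, -4.3, 5.5]
width: 0.4
```

Run:
```python
from h import *
tcp()
```

```text
t 19.58 tcp [ 526.2 -280.8  157. ] head 93.81 tz [ 0.    -0.001 -1.   ] F [ 0.4 -4.3  5.5] w 0.4
U 0.64 V -85.56
```

Emit:
drive_tool:
  travel:
    - [0.003,0,0.001]
    - [0.006,0,0.001]
    - [0.009,0,0.002]
    - [0.011,0,0.002]
    - [0.012,0,0.003]
  spin: [0,0,0,0,0]
  hand: [0,0,0,0,0]

```text
time_s: 20.0
tool_pos: [525.3, -269.4, 153.6]
orientation: [0.0, 0.683, 0.73, -0.001]
ft_force: [0.4, -6.4, 2.7]
width: 0.5
```

Emit:
drive_tool:
  travel:
    - [0.001,0,0]
    - [0.002,0,0.001]
    - [0.003,0,0.001]
    - [0.003,0,0.001]
    - [0.003,0,0.001]
  spin: [0,0,0,0,0]
  hand: [0,0,0,0,0]

```text
time_s: 20.42
tool_pos: [525.2, -267.5, 152.8]
orientation: [0.001, 0.683, 0.73, -0.001]
ft_force: [0.8, -9.5, 2.1]
width: 0.2
```

Run:
```python
from h import *
tcp(); look(cam="scene")
```

```text
t 20.42 tcp [ 525.2 -267.5  152.8] head 93.8 tz [ 0.    -0.003 -1.   ] F [ 0.8 -9.5  2.1] w 0.2
U 0.48 V -72.16
bar 1 64 z [107.4 113.2 117.3]
knob 1 60 V [54.6 64.  73.5] z [140.5 153.1 161.8] U [-8.4 10.4]
bar -1 63 z [109.1 113.2 116.9]
knob -1 75 V [-73.2 -62.  -45.6] z [140.8 156.3 171.1] U [-12.2  11.2]
```

Emit:
drive_tool:
  travel:
    - [0.001,0,0]
    - [0.002,0,0]
    - [0.003,0,0]
    - [0.003,0,0]
    - [0.003,0,0]
  spin: [0,0,0,0,0]
  hand: [0,0,0,0,0]

```text
time_s: 20.88
tool_pos: [525.3, -266.6, 153.3]
orientation: [0.003, 0.683, 0.73, -0.002]
ft_force: [-0.3, -14.0, 1.2]
width: 0.4
```

Emit:
drive_tool:
  travel:
    - [0.001,0,0]
    - [0.0015,0,0]
    - [0.0015,0,0]
    - [0.0015,0,0]
  spin: [0,0,0,0]
  hand: [0,0,0,0]

```text
time_s: 21.22
tool_pos: [525.4, -266.0, 153.7]
orientation: [0.004, 0.683, 0.73, -0.002]
ft_force: [0.5, -16.0, 1.7]
width: 0.4
```

Run:
```python
from h import *
tcp()
```

```text
t 21.22 tcp [ 525.4 -266.   153.7] head 93.78 tz [ 0.002 -0.008 -1.   ] F [  0.5 -16.    1.7] w 0.4
U 0.75 V -70.73
```

Emit:
drive_tool:
  travel:
    - [-0.008,0,0]
    - [-0.02,0,-0.01]
    - [-0.035,0,-0.03]
    - [-0.05,0,-0.045]
    - [-0.05,0,-0.045]
  spin: [0,0,0,0,0]
  hand: [0,0,0,0,0]

```text
time_s: 21.63
tool_pos: [528.9, -313.2, 199.7]
orientation: [0.001, 0.684, 0.73, 0.0]
ft_force: [0.3, 0.0, 0.0]
width: 0.5
```

Emit:
drive_tool:
  travel:
    - [0,0,0]
    - [0,0,0]
  spin: [0,0]
  hand: [0,0]

```text
time_s: 21.8
tool_pos: [527.3, -309.4, 195.9]
orientation: [-0.002, 0.683, 0.73, 0.0]
ft_force: [-0.8, -0.2, 0.4]
width: 0.6
```

Run:
```python
from h import *
tcp(); f,C=look("w6.png"); U,V,Z=uvz(C)
for sg in(1,-1):
    k=(abs(U+.4)<9)&(V*sg>40)&(V*sg<90)&(Z>112)&(Z<170); p=np.c_[V[k],Z[k]]
    for z in range(112,170,6):
        q=p[(p[:,1]>=z)&(p[:,1]<z+6)]
        if len(q)>5: print(sg,z,len(q),np.percentile(q[:,0],[3,50,97]).round(1))
```

```text
t 21.8 tcp [ 527.3 -309.4  195.9] head 93.81 tz [-0.003  0.004 -1.   ] F [-0.8 -0.2  0.4] w 0.6
U -0.1 V -114.1
bar -1 1292 z [113.5 114.4 115.3]
knob -1 1280 V [-68.3 -55.2 -48.1] z [140.4 156.  158.9] U [-8.3  7.5]
-1 112 549 [-66.5 -45.3 -40. ]
-1 118 228 [-87.  -83.4 -79.2]
-1 124 206 [-88.1 -80.2 -77.3]
-1 130 175 [-77.2 -74.5 -72.1]
-1 136 181 [-71.8 -69.4 -66.9]
-1 142 210 [-66.8 -64.4 -61.6]
-1 148 153 [-62.  -59.8 -48. ]
-1 154 863 [-59.1 -53.5 -48.7]
```

View pics/w6.png

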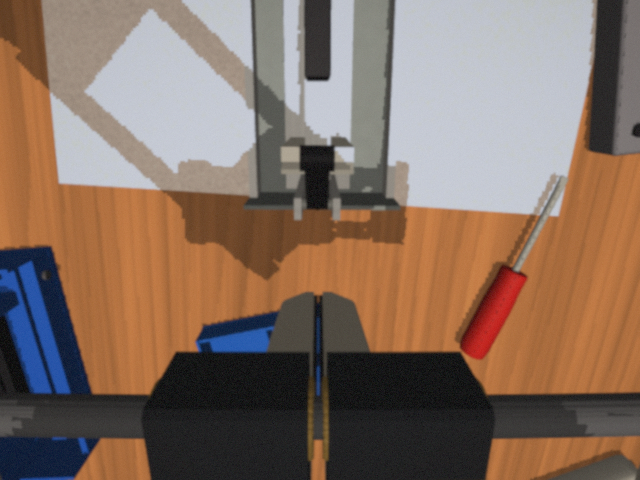

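Emit:
drive_tool:
  travel:
    - [0.02,0,-0.01]
    - [0.055,0,-0.015]
    - [0.09,0,-0.015]
    - [0.125,0,-0.015]
    - [0.16,0,-0.015]
  spin: [0,0,0,0,0]
  hand: [0,0,0,0,0]

```text
time_s: 22.27
tool_pos: [516.2, -148.8, 211.5]
orientation: [-0.002, 0.683, 0.73, -0.0]
ft_force: [-0.5, 1.2, 0.8]
width: 0.3
```

Emit:
drive_tool:
  travel:
    - [0.025,0,0]
    - [0.045,0,0]
    - [0.055,0,0]
    - [0.055,0,0]
    - [0.055,0,0.01]
  spin: [0,0,0,0,0]
  hand: [0,0,0,0,0]

```text
time_s: 22.68
tool_pos: [514.8, -96.9, 203.8]
orientation: [0.001, 0.683, 0.731, 0.0]
ft_force: [1.1, -0.8, -0.1]
width: 0.4
```

Run:
```python
from h import *
tcp()
```

```text
t 22.68 tcp [514.8 -96.9 203.8] head 93.9 tz [ 0.003 -0.001 -1.   ] F [ 1.1 -0.8 -0.1] w 0.4
U 0.81 V 98.71
```

Emit:
drive_tool:
  travel:
    - [0,0,0.015]
    - [0,0,0.032]
    - [0,0,0.046]
    - [0,0,0.048]
    - [-0.004,0,0.048]
  spin: [0,0,0,0,0]
  hand: [0,0,0,0,0]

```text
time_s: 23.1
tool_pos: [513.1, -101.3, 153.1]
orientation: [-0.002, 0.684, 0.73, -0.001]
ft_force: [1.1, -0.0, -0.1]
width: 0.4
```

Emit:
drive_tool:
  travel:
    - [-0.004,0,0]
    - [-0.008,0,0]
    - [-0.012,0,0]
    - [-0.015,0,0]
    - [-0.017,0,0.001]
  spin: [0,0,0,0,0]
  hand: [0,0,0,0,0]

```text
time_s: 23.52
tool_pos: [515.8, -118.5, 154.6]
orientation: [0.001, 0.683, 0.73, 0.0]
ft_force: [0.5, 3.1, 5.4]
width: 0.8
```

Emit:
drive_tool:
  travel:
    - [-0.001,0,0]
    - [-0.002,0,0.001]
    - [-0.003,0,0.001]
    - [-0.004,0,0.001]
    - [-0.004,0,0.001]
  spin: [0,0,0,0,0]
  hand: [0,0,0,0,0]

```text
time_s: 23.93
tool_pos: [515.9, -121.3, 153.0]
orientation: [0.0, 0.683, 0.73, 0.001]
ft_force: [0.4, 4.1, 3.8]
width: 0.2
```

Run:
```python
from h import *
tcp()
```

```text
t 23.93 tcp [ 515.9 -121.3  153. ] head 93.81 tz [ 0.001  0.001 -1.   ] F [0.4 4.1 3.8] w 0.2
U 0.32 V 74.34
```

Emit:
drive_tool:
  travel:
    - [-0.001,0,0]
    - [-0.002,0,0]
    - [-0.003,0,0]
    - [-0.004,0,0]
    - [-0.004,0,0]
  spin: [0,0,0,0,0]
  hand: [0,0,0,0,0]

```text
time_s: 24.35
tool_pos: [515.7, -123.2, 152.4]
orientation: [-0.002, 0.683, 0.73, 0.002]
ft_force: [1.7, 11.5, 2.3]
width: 0.5
```

Emit:
drive_tool:
  travel:
    - [-0.001,0,0]
    - [-0.002,0,0]
    - [-0.0025,0,0]
    - [-0.0025,0,0]
  spin: [0,0,0,0]
  hand: [0,0,0,0]

```text
time_s: 24.68
tool_pos: [515.7, -123.6, 152.3]
orientation: [-0.003, 0.683, 0.73, 0.003]
ft_force: [2.4, 17.8, 5.1]
width: 0.4
```

Run:
```python
from h import *
tcp()
```

```text
t 24.68 tcp [ 515.7 -123.6  152.3] head 93.81 tz [-0.001  0.008 -1.   ] F [ 2.4 17.8  5.1] w 0.4
U 0.07 V 71.99
```

Emit:
drive_tool:
  travel:
    - [0.008,0,0]
    - [0.016,0,-0.01]
    - [0.016,0,-0.035]
    - [0.01,-0.01,-0.07]
    - [-0.01,-0.03,-0.1]
  spin: [0,0,0,0,0]
  hand: [0,0,0,0,0]

```text
time_s: 25.1
tool_pos: [487.1, -138.9, 254.5]
orientation: [-0.0, 0.682, 0.731, -0.0]
ft_force: [0.3, 0.2, 0.9]
width: 0.1
```

Emit:
drive_tool:
  travel:
    - [-0.03,-0.01,-0.02]
    - [-0.06,-0.025,-0.03]
    - [-0.09,-0.04,-0.04]
    - [-0.1,-0.04,-0.04]
    - [-0.1,-0.04,-0.04]
  spin: [0,0,0,0,0]
  hand: [0,0,0,0,0]

```text
time_s: 25.52
tool_pos: [452.9, -245.6, 293.7]
orientation: [0.001, 0.685, 0.729, -0.001]
ft_force: [-0.3, 0.1, 0.3]
width: 0.7
```

Emit:
drive_tool:
  travel:
    - [0,0,0]
    - [0,0,0]
  spin: [0,0]
  hand: [0,0]

```text
time_s: 25.68
tool_pos: [453.3, -241.5, 292.2]
orientation: [-0.001, 0.683, 0.73, 0.0]
ft_force: [-0.6, -0.8, -0.8]
width: 0.4
```

Run:
```python
from h import *
tcp(); f,C=look("w7.png",(240,30,560,330),2); U,V,Z=uvz(C)
for sg in(1,-1):
    k=(abs(U+.4)<9)&(V*sg>40)&(V*sg<90)&(Z>112)&(Z<170); p=np.c_[V[k],Z[k]]
    for z in range(112,170,6):
        q=p[(p[:,1]>=z)&(p[:,1]<z+6)]
        if len(q)>5: print(sg,z,len(q),np.percentile(q[:,0],[3,50,97]).round(1))
    k=(abs(U+.4)<5)&(V*sg>25)&(V*sg<44)&(Z>105)&(Z<125); print("bar",sg,np.median(Z[k]))
    k=(abs(U)>9)&(abs(U)<19)&(V*sg>54)&(V*sg<67)&(Z>98)&(Z<107); print("guide",np.median(Z[k]))
```

```text
t 25.68 tcp [ 453.3 -241.5  292.2] head 93.83 tz [-0.001  0.001 -1.   ] F [-0.6 -0.8 -0.8] w 0.4
U -69.63 V -41.75
bar 1 813 z [113.2 114.2 115.1]
knob 1 755 V [48.2 56.2 68.4] z [140.4 155.4 159.1] U [-8.2  7.3]
bar -1 795 z [113.2 114.3 115.2]
knob -1 512 V [-68.2 -53.7 -48. ] z [140.2 156.2 159. ] U [-8.5  7.6]
1 112 502 [40.6 50.5 78.4]
1 118 153 [76.3 83.3 88.8]
1 124 181 [73.  80.  87.4]
1 130 142 [67.3 74.2 77. ]
1 136 144 [62.1 69.2 72. ]
1 142 149 [55.  64.3 67.1]
1 148 106 [47.8 59.4 61.7]
1 154 455 [48.3 53.6 58.8]
bar 1 114.07422972533442
guide 102.36046373604256
-1 112 503 [-69.4 -51.6 -40.7]
-1 118 94 [-87.8 -83.4 -68.1]
-1 124 93 [-88.5 -79.5 -72.3]
-1 130 68 [-76.7 -73.9 -66.2]
-1 136 74 [-72.1 -69.2 -64.1]
-1 142 70 [-66.6 -63.9 -53.4]
-1 148 73 [-59.8 -48.5 -48. ]
-1 154 345 [-59.1 -53.  -48.7]
bar -1 114.2574705295057
guide 102.29140153474009
```

View pics/w7.png

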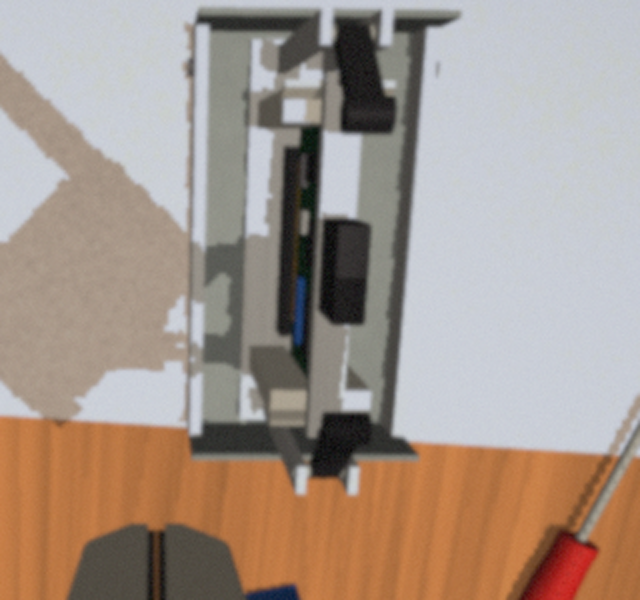

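Both levers read close to in, but the bar is at about 113.8 mm against an ideal 113, and my last push landed on the arm rather than the knob. I'll re-press each lever gently, higher up on the knob, to make sure it's at the stop.

Emit:
drive_tool:
  travel:
    - [0.03,0.015,0]
    - [0.06,0.03,0.01]
    - [0.09,0.045,0.03]
    - [0.12,0.06,0.06]
    - [0.137,0.069,0.08]
  spin: [0,0,0,0,0]
  hand: [0,0,0,0,0]

```text
time_s: 26.15
tool_pos: [513.3, -97.2, 211.4]
orientation: [-0.001, 0.682, 0.731, 0.0]
ft_force: [0.4, 0.6, -1.2]
width: 0.3
```

Emit:
drive_tool:
  travel:
    - [0,0,0.01]
    - [0,0,0.03]
    - [0,0,0.048]
    - [0,0,0.0525]
    - [0,0,0.0525]
  spin: [0,0,0,0,0]
  hand: [0,0,0,0,0]

```text
time_s: 26.57
tool_pos: [512.1, -100.6, 159.1]
orientation: [-0.002, 0.683, 0.731, -0.001]
ft_force: [-0.8, 0.2, -0.6]
width: 0.7
```

Run:
```python
from h import *
tcp()
```

```text
t 26.57 tcp [ 512.1 -100.6  159.1] head 93.86 tz [-0.003  0.001 -1.   ] F [-0.8  0.2 -0.6] w 0.7
U -2.08 V 95.19
```

Emit:
drive_tool:
  travel:
    - [-0.006,0.001,0]
    - [-0.012,0.001,0]
    - [-0.018,0.001,0]
    - [-0.022,0.001,0]
    - [-0.024,0.001,0]
  spin: [0,0,0,0,0]
  hand: [0,0,0,0,0]

```text
time_s: 26.98
tool_pos: [516.2, -126.7, 161.1]
orientation: [0.001, 0.684, 0.73, 0.0]
ft_force: [0.3, 0.6, 0.2]
width: 0.0
```

Emit:
drive_tool:
  travel:
    - [-0.001,0,0]
    - [-0.002,0,0]
    - [-0.003,0,0]
    - [-0.003,0,0]
    - [-0.003,0,0]
  spin: [0,0,0,0,0]
  hand: [0,0,0,0,0]

```text
time_s: 27.4
tool_pos: [516.1, -127.2, 160.8]
orientation: [-0.0, 0.683, 0.73, 0.001]
ft_force: [0.2, 4.4, 3.8]
width: 0.5
```

Run:
```python
from h import *
tcp()
```

```text
t 27.4 tcp [ 516.1 -127.2  160.8] head 93.82 tz [ 0.001  0.002 -1.   ] F [0.2 4.4 3.8] w 0.5
U 0.24 V 68.46
```

Emit:
drive_tool:
  travel:
    - [-0.001,0,0]
    - [-0.002,0,0]
    - [-0.002,0,0]
    - [-0.002,0,0]
  spin: [0,0,0,0]
  hand: [0,0,0,0]

```text
time_s: 27.73
tool_pos: [516.2, -127.7, 160.7]
orientation: [-0.001, 0.683, 0.73, 0.002]
ft_force: [1.1, 9.7, 5.8]
width: 0.3
```

Emit:
drive_tool:
  travel:
    - [-0.001,0,0]
    - [-0.002,0,0]
    - [-0.002,0,0]
    - [-0.002,0,0]
  spin: [0,0,0,0]
  hand: [0,0,0,0]

```text
time_s: 28.07
tool_pos: [516.1, -128.1, 160.6]
orientation: [-0.002, 0.683, 0.73, 0.002]
ft_force: [0.6, 13.8, 6.9]
width: 0.5
```

Run:
```python
from h import *
tcp()
```

```text
t 28.07 tcp [ 516.1 -128.1  160.6] head 93.83 tz [-0.     0.007 -1.   ] F [ 0.6 13.8  6.9] w 0.5
U 0.16 V 67.53
```

Emit:
drive_tool:
  travel:
    - [0,0,0.002]
    - [-0.001,0,0.003]
    - [-0.001,0,0.003]
    - [-0.001,0,0.003]
  spin: [0,0,0,0]
  hand: [0,0,0,0]

```text
time_s: 28.4
tool_pos: [516.7, -128.0, 158.7]
orientation: [-0.002, 0.683, 0.73, 0.004]
ft_force: [-0.1, 19.3, 14.1]
width: 0.3
```

Run:
```python
from h import *
tcp()
```

```text
t 28.4 tcp [ 516.7 -128.   158.7] head 93.84 tz [ 0.002  0.008 -1.   ] F [-0.1 19.3 14.1] w 0.3
U 0.77 V 67.54
```

Emit:
drive_tool:
  travel:
    - [0.012,0,0]
    - [0.024,0,-0.015]
    - [0.024,0,-0.04]
    - [0.0,0,-0.057]
    - [-0.03,0,-0.057]
  spin: [0,0,0,0,0]
  hand: [0,0,0,0,0]

```text
time_s: 28.82
tool_pos: [520.0, -162.8, 218.3]
orientation: [0.003, 0.682, 0.732, 0.001]
ft_force: [1.2, -0.5, 0.5]
width: 0.4
```

Emit:
drive_tool:
  travel:
    - [-0.03,0,0]
    - [-0.06,0,0]
    - [-0.09,0,0]
    - [-0.115,0,0]
    - [-0.13,0,0]
  spin: [0,0,0,0,0]
  hand: [0,0,0,0,0]

```text
time_s: 29.23
tool_pos: [526.5, -295.9, 213.8]
orientation: [0.0, 0.684, 0.73, -0.001]
ft_force: [-0.2, -0.5, 0.3]
width: 0.4
```

Emit:
drive_tool:
  travel:
    - [0,0,0]
    - [0,0,0]
  spin: [0,0]
  hand: [0,0]

```text
time_s: 29.4
tool_pos: [526.5, -293.0, 213.7]
orientation: [-0.001, 0.684, 0.73, -0.0]
ft_force: [-0.5, -0.1, 0.2]
width: 0.4
```

Run:
```python
from h import *
tcp()
```

```text
t 29.4 tcp [ 526.5 -293.   213.7] head 93.73 tz [-0.001  0.001 -1.   ] F [-0.5 -0.1  0.2] w 0.4
U 0.19 V -97.71
```

Emit:
drive_tool:
  travel:
    - [0,0,0.015]
    - [0,0,0.035]
    - [0,0,0.052]
    - [0,0,0.055]
    - [0.006,0,0.055]
  spin: [0,0,0,0,0]
  hand: [0,0,0,0,0]

```text
time_s: 29.82
tool_pos: [526.0, -285.6, 158.3]
orientation: [-0.001, 0.683, 0.73, -0.0]
ft_force: [-0.4, -0.1, 0.2]
width: 0.4
```

Emit:
drive_tool:
  travel:
    - [0.006,0,0]
    - [0.012,0,0]
    - [0.018,0,0]
    - [0.022,0,0]
    - [0.024,0,0]
  spin: [0,0,0,0,0]
  hand: [0,0,0,0,0]

```text
time_s: 30.23
tool_pos: [525.5, -263.6, 160.5]
orientation: [0.002, 0.683, 0.73, -0.001]
ft_force: [0.4, -6.6, 0.3]
width: 0.7
```

Emit:
drive_tool:
  travel:
    - [0.001,0,0]
    - [0.002,0,0]
    - [0.003,0,0]
    - [0.003,0,0]
    - [0.003,0,0]
  spin: [0,0,0,0,0]
  hand: [0,0,0,0,0]

```text
time_s: 30.65
tool_pos: [525.5, -263.4, 160.6]
orientation: [0.003, 0.683, 0.73, -0.001]
ft_force: [0.2, -8.3, -0.2]
width: 0.5
```

Run:
```python
from h import *
tcp()
```

```text
t 30.65 tcp [ 525.5 -263.4  160.6] head 93.77 tz [ 0.003 -0.006 -1.   ] F [ 0.2 -8.3 -0.2] w 0.5
U 1.01 V -68.11
```

Emit:
drive_tool:
  travel:
    - [0.001,0,0.001]
    - [0.002,0,0.002]
    - [0.003,0,0.002]
    - [0.003,0,0.002]
    - [0.003,0,0.002]
  spin: [0,0,0,0,0]
  hand: [0,0,0,0,0]

```text
time_s: 31.07
tool_pos: [525.7, -262.9, 160.2]
orientation: [0.005, 0.684, 0.73, -0.003]
ft_force: [-2.8, -14.1, 6.3]
width: 0.7
```

Run:
```python
from h import *
tcp()
```

```text
t 31.07 tcp [ 525.7 -262.9  160.2] head 93.76 tz [ 0.004 -0.011 -1.   ] F [ -2.8 -14.1   6.3] w 0.7
U 1.23 V -67.62
```

Emit:
drive_tool:
  travel:
    - [0.002,0,0]
    - [0.003,0,0.001]
    - [0.003,0,0.001]
    - [0.003,0,0.001]
  spin: [0,0,0,0]
  hand: [0,0,0,0]

```text
time_s: 31.4
tool_pos: [525.7, -262.4, 160.1]
orientation: [0.007, 0.684, 0.73, -0.004]
ft_force: [-4.1, -19.8, 7.1]
width: 0.0
```

Run:
```python
from h import *
tcp()
```

```text
t 31.4 tcp [ 525.7 -262.4  160.1] head 93.74 tz [ 0.005 -0.016 -1.   ] F [ -4.1 -19.8   7.1] w 0.0
U 1.3 V -67.09
```

Emit:
drive_tool:
  travel:
    - [-0.012,0,0]
    - [-0.024,0,-0.01]
    - [-0.024,0,-0.045]
    - [-0.015,-0.02,-0.08]
    - [0,-0.045,-0.115]
  spin: [0,0,0,0,0]
  hand: [0,0,0,0,0]

```text
time_s: 31.82
tool_pos: [481.8, -258.7, 269.2]
orientation: [-0.0, 0.683, 0.73, 0.0]
ft_force: [-0.4, 0.2, 0.2]
width: 0.2
```

Emit:
drive_tool:
  travel:
    - [0.01,-0.02,-0.015]
    - [0.018,-0.027,-0.02]
    - [0.018,-0.027,-0.02]
    - [0.018,-0.027,-0.02]
    - [0.018,-0.027,-0.02]
  spin: [0,0,0,0,0]
  hand: [0,0,0,0,0]

```text
time_s: 32.23
tool_pos: [453.8, -241.9, 286.8]
orientation: [-0.001, 0.683, 0.73, 0.0]
ft_force: [0.1, -0.0, 0.1]
width: 0.4
```

Run:
```python
from h import *
tcp(); f,C=look("w8.png"); U,V,Z=uvz(C)
for sg in(1,-1):
    k=(abs(U+.4)<5)&(V*sg>25)&(V*sg<44)&(Z>105)&(Z<125); print("bar",sg,np.median(Z[k]))
    k=(abs(U)>9)&(abs(U)<19)&(V*sg>54)&(V*sg<67)&(Z>98)&(Z<107); print("guide",np.median(Z[k]))
k=(abs(U+.4)<5)&(abs(V)<15)&(Z>130)&(Z<160); print("grip top",np.median(Z[k]), "expect 143+bias")
```

```text
t 32.23 tcp [ 453.8 -241.9  286.8] head 93.81 tz [-0.001  0.002 -1.   ] F [ 0.1 -0.   0.1] w 0.4
U -69.21 V -42.09
bar 1 833 z [113.2 114.1 115.1]
knob 1 793 V [47.8 56.1 68.2] z [140.6 155.4 158.8] U [-8.2  7.4]
bar -1 821 z [113.3 114.2 115.2]
knob -1 522 V [-68.1 -53.7 -47.9] z [140.5 156.1 159. ] U [-8.4  7.4]
bar 1 114.16776551630059
guide 102.54025546677622
bar -1 114.22327739425148
guide 102.44962771922434
grip top 144.23475058812664 expect 143+bias
```

```bash
python3 -c "
from h import *
print(ticket.close_job()); tool()"
```

```text
the job is handed in; nothing more can be done
None
the job is handed in; nothing more can be done
```

The card is seated in the grey rack with both ejector levers swung in against their stops. I handed the job in at about 32 s of the 72 s allowed; no verdict was reported.

**What I did:**
- **Card:** I lifted it from the rest by its grip and slid it down the grooves without any contact force. I felt the connector at about 4.5 N with the card origin near 30 mm, then let go.
- **Levers:** I pushed the left lever most of the way, the right lever fully in, then finished the left. Afterwards I pressed both knobs again to be sure they had reached their stops.

**Last checks:**
- **Levers:** Neither lever moved between the last two close looks, despite sideways pushes of about 20 N in between. Both knob centres are about 54 mm from the middle, which matches fully in.
- **Card:** It sits level, with both ends of the bar within 0.1 mm of each other.
- **Disagreement:** The bar top measured 114.2 mm, against 113 mm for a fully seated card. The guide tops measured 0.4–0.5 mm high in the same picture, so up to about 0.7 mm is unexplained. I took that as camera error because both levers were at their stops.
- **Force:** Those final pushes exceeded the roughly 10 N quoted for the knob. The highest end-of-call reading was about 24 N in total, below the limits.
- **Other objects:** I kept the arm clear of them and saw none disturbed, but did not re-measure them at the end.

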